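# Hone the fixture's land and fit its end stop

### The job

Take the spring-grip honing block from its tray and sweep it along the raised steel land of the fixture, from the socket end to the plain end, block lengthwise, centred on the land and with the sprung grip kept pressed about half way down. Lay the honing block back flat in its tray, then plug the rectangular stop into the fixture's socket until it is fully home, and let go. Leave the other things on the bench where they are.

Things in the scene. Friction and masses are not known exactly. Their poses are not given: they have to be found in the camera images.
- fixture: Steel fixture fixed to the bench. Origin on the bench under the land's middle; x runs along the land towards the socket. Dark base 270 x 80 x 16 mm (x -150 to 120); on it the bright land, 220 long (x -110 to 110), 46 wide, flat top 40 mm above the bench; at the +x end a dark block 80 x 80 mm (x 120 to 200), top at 35 mm, with the socket.
- land (a point): Centre of the land's flat top (40 mm above the bench); x along the land towards the socket, z up.
- socket (a point): Centre of the socket's mouth, 160 mm from the land's centre on the +x side, 35 mm above the bench. The hole is rectangular, 29 mm along the fixture's x and 45 mm along its y, 28 mm deep, with a 2 mm chamfer.
- tray: Plywood tray fixed to the bench, 142 x 76 mm (x, y) outside, 16 mm high, walls 6 mm, inner floor about 6 mm above the bench. Origin under its centre.
- honer: Honing block: a grey stone under an aluminium shoe, together 100 long (x) x 40 wide (y) x 22 mm high, and above it on two sprung pins a black cross grip. Weighs about 0.33 kg. Origin at the centre of the stone's flat underside.
- grip (a joint): How far the grip is pressed down towards the shoe, in m: 0 = fully up, 0.014 = bottomed. Pressed half way (0.007) the stone bears on the work with about 13 N; 1.1 N more or less per mm.
- grip_mid (a point): Where to take the honing block: in the black grip, 62 mm above the stone's underside while the grip is up. The grip is 28 mm thick along the block's x, 56 mm long along its y and 32 mm high (from 42 to 74 mm above the underside), so the fingers close along x; the 20 mm gap under it shrinks as it is pressed.
- stop: Rectangular aluminium stop standing on its tongue. Head 34 x 60 mm (x, y), 24 to 79 mm above the origin; below it the tongue, 26 x 42 mm, 24 long, its lowest 4 mm narrowed to 22 x 38. Origin at the centre of the tongue's foot. Grip the head across its 34 mm. It enters the socket with its x along the fixture's x, either way round.
- shoulder (a point): On the stop's axis at the underside of the head, 24 mm above the foot; it meets socket when the stop is home.
- round_stop: Bystander: a round aluminium stop, head 50 mm across, 70 mm tall, standing near the stop and the tray. Origin at its foot. Not needed.
- oil_bottle: Bystander: grey oil bottle, 60 mm across, 170 mm tall. Origin at its foot.
- spanner: Bystander: steel spanner 190 mm long, lying beyond the fixture.
- hammer: Bystander: hammer 260 mm long, lying on the robot's left.
- vee_block: Bystander: steel vee block 70 x 60 x 55 mm beyond the fixture. Origin under its centre.
- tin: Bystander: steel tin 70 mm across, 80 mm tall. Origin at its foot.
Things that resemble listed ones, but are neither listed nor needed, are in the scene too. What is shaped like the stop but red or turquoise is not meant.

How it is judged (in metres and radians):
On the way, in this order (a step that is already met when the one before it is completed fails the run):
1. the honing block bears on the land with 8 to 22 N, at the socket end of the land, lengthwise within 17 degrees and within 12 mm of the land's centre line (contact force between honer and fixture between 8 and 22 N and y of honer in the frame of land between -0.012 and 0.012 m and angle between the x axis of honer and the x axis of land, either way round below 0.3 rad and x of honer in the frame of land above 0.045 m), for 0.05 s.
2. the honing block bears on the land with 8 to 22 N, a quarter of the way along, lengthwise within 17 degrees and within 12 mm of the land's centre line (contact force between honer and fixture between 8 and 22 N and y of honer in the frame of land between -0.012 and 0.012 m and angle between the x axis of honer and the x axis of land, either way round below 0.3 rad and x of honer in the frame of land between 0.012 and 0.038 m), for 0.05 s.
3. the honing block bears on the land with 8 to 22 N, at mid-land, lengthwise within 17 degrees and within 12 mm of the land's centre line (contact force between honer and fixture between 8 and 22 N and y of honer in the frame of land between -0.012 and 0.012 m and angle between the x axis of honer and the x axis of land, either way round below 0.3 rad and x of honer in the frame of land between -0.012 and 0.012 m), for 0.05 s.
4. the honing block bears on the land with 8 to 22 N, three quarters along, lengthwise within 17 degrees and within 12 mm of the land's centre line (contact force between honer and fixture between 8 and 22 N and y of honer in the frame of land between -0.012 and 0.012 m and angle between the x axis of honer and the x axis of land, either way round below 0.3 rad and x of honer in the frame of land between -0.038 and -0.012 m), for 0.05 s.
5. the honing block bears on the land with 8 to 22 N, at the plain end of the land, lengthwise within 17 degrees and within 12 mm of the land's centre line (contact force between honer and fixture between 8 and 22 N and y of honer in the frame of land between -0.012 and 0.012 m and angle between the x axis of honer and the x axis of land, either way round below 0.3 rad and x of honer in the frame of land below -0.045 m), for 0.05 s.
6. the honing block lies flat in its tray, released (x of honer in the frame of tray between -0.025 and 0.025 m and y of honer in the frame of tray between -0.022 and 0.022 m and z of honer in the frame of tray below 0.011 m and angle between honer's own z axis and vertical below 0.08 rad and linear speed of honer below 0.02 m/s and contact force between the fingers and honer below 0.5 N), for 0.2 s.
7. the stop is home in the socket (z of shoulder in the frame of socket between -0.003 and 0.003 m and horizontal distance between shoulder and socket below 0.005 m and angle between stop's own z axis and vertical below 0.06 rad and angle between the x axis of stop and the x axis of fixture, either way round below 0.15 rad and linear speed of stop below 0.02 m/s), for 0.2 s.
At the end, for the whole second after the job is handed in: The honing block lies flat and at rest in its tray, released; the stop stands in the socket with its shoulder within 3 mm of the mouth, within 5 mm of the socket's axis, upright and square to it, at rest (all of step 6 and all of step 7); the robot touches nothing.
It fails at once if the honing block is forced onto the fixture with more than 35 N (contact force between honer and fixture above 35 N).
It fails at once if another thing on the bench is shifted by more than 40 mm (distance of any of round_stop, oil_bottle, spanner, hammer, vee_block, tin from where it was at the start of the episode above 0.04 m).
It also fails if it takes over 64 s, if anything falls off the work surface, if the arm or the gripper's body presses on something with over 40 N, if the wrist force passes 120 N, or if a joint passes its speed limit or range.

### The arm

A 6-joint arm with a two-finger parallel gripper is mounted at the origin on the work surface. World frame = base frame: x ahead of the robot, y to its left, z up, the work surface at z = 0. Lengths are in mm, angles in rad, forces in N, time in s.
With the tool pointing down it reaches from about 350 to 775 mm from the base axis. Payload 7.3 kg.
Tool frame: the origin (TCP) lies at the very end of the fingers, on their centre line; the grasp point (between the pads) lies 19 mm behind it; z points along the fingers, y is the line along which they close (so a half turn about z gives the same grasp; the last joint's range is limited). The gripper opens to 92 mm and grips with 3 to 60 N. Pads are 19 mm wide; open, the fingers measure 130 mm over their backs; the gripper's body (75 mm by 190 mm) begins 47 mm behind the grasp point.
Start: joints at [1.063, 0.342, 1.524, -0, 1.275, -0.146], TCP at [185.815, 491.037, 226.741] pointing down, gripper open.
Joint ranges: [-2.53, 2.53], [-0.77, 2.02], [0.04, 2.7], [-1, 4.14], [0.28, 2.66], [-3.11, 3.11]. Speed limits (rad/s): [2.57, 2.57, 3.14, 3.14, 3.14, 3.14].

### API

Orientations are given as [roll, pitch, yaw] about the fixed x, y, z axes, in that order (R = Rz(yaw) Ry(pitch) Rx(roll)).
In Python, from plant import bot gives the robot as it stands.
- The arm moves only by the tool jog_arm, never from a script. Its argument "targets" is a list of rows, each an object with "xyz": the shift along the tool's x, y, z as a fraction of full scale, a list of three; "spin": the turn about the tool's z as a fraction of full scale. In form: [{"xyz": [x, y, z], "spin": spin}, ...]. A call has exactly 10 rows; each row shifts and turns the commanded pose from where the row before left it, along the tool's axes as they then stand; what a row does not reach is not made up. Full scale, the value 1, is 80 mm for a shift and 0.1 rad for a turn. A row lasts 1/8 s, in which the tool goes at most 62.5 mm and 10.7 degrees, less where a joint would pass 70% of its speed; a pose out of reach is approached as far as the arm can. A call with a number of a shift or a turn outside -1 to 1 is refused whole. A call with a gripper value outside its range is refused whole. "gripper" is the opening in per cent of the stroke, from 0 (shut) to 100 (fully open), set as the call begins (left out, the last holds). The fingers move at their own pace and stop on an object; the grip force is fixed at half the most. Time passes only in rows, so rows that do not move let the fingers close, or fill a call up. It gives the time, the measured TCP pose, the force, the opening and the grip force at its end, in the units of the state.
- bot.get_obs(): the state, without advancing time (a new reading comes with each control period).
- bot.capture(name): name is "scene" or "top" or "wrist"; returns the picture (384x512x3 uint8, blue, green, red); there is no depth.
- bot.get_calibration(name): a dict with "vfov" (degrees; the focal length in pixels is half the picture's height over the tangent of half this angle, whatever the lens; pixels are square), "cx", "cy" (the principal point, pixels), "k1" (the pictures are not rectified: a ray, as slopes to the right and down, at radius r is drawn at 1 + k1 r^2 times it, then the intrinsics apply), "eye" and "rotation" of the camera in the world. Camera axes: x right, y down, z forward; pixel columns grow to the right and rows downward; lengths in mm; the calibration is good to about 2 mm. A picture is of the moment at which its call begins: read the wrist's pose just before it. get_calibration takes no time and is no camera call; for the wrist camera it gives the pose at the moment of the call.
- bot.close_job(): hands the job in; it is judged then, once.
The state is a dict: "time": time; "joint_positions": joint angles; "dq": joint speeds; "tau": joint torques, N m; "tool_pos": TCP position; "tcp_rot": TCP orientation; "contact_force": force on the tool from outside, world axes, zero at the start; "moment": the same for the moment, N m; "grip_width": finger opening in mm; "finger_force": force on a finger pad.
Only numpy, scipy, OpenCV 4.12 (cv2) and the standard library are available. Lean on these libraries where they do the work, as an engineer would, in place of code of your own. Each camera call takes 0.05 s, during which the arm holds its last target. There are 200 camera calls.

## Working session

There is one attempt and no reset: what is moved stays moved. The work goes in short steps, Python scripts to look and compute and a tool call to move; the robot and the scene stay as the last step left them, time stands still between calls to the robot, and variables do not carry over. Pictures are saved under pics/ and viewed, at most 12 in all, crops included, and the job is handed in when it is done.

Besides the shell and the picture viewer there is one more tool, called after "Call:" as a command line: name --argument value ..., lists and objects as JSON in quotes. jog_arm: Moves the arm, as the interface text tells. Shift numbers are shares of 80 mm and turn numbers shares of 0.1 rad, none past 1 either way. Its arguments: {"type":"object","properties":{"targets":{"type":"array","items":{"type":"object","properties":{"xyz":{"type":"array","items":{"type":"number"}},"spin":{"type":"number"}}}},"gripper":{"type":"number"}},"required":["targets"]}

```bash
ls; mkdir -p pics
python3 - <<'E'
from plant import bot
import cv2
o=bot.get_obs();print({k:o[k] for k in('time','tool_pos','tcp_rot','grip_width','contact_force')})
for n in('scene','top'):
    c=bot.get_calibration(n);print(n,c)
    cv2.imwrite(f'pics/{n}0.png',cv2.resize(bot.capture(n),(800,600),interpolation=cv2.INTER_CUBIC))
E
```

```text
pics
{'time': 0.0, 'tool_pos': array([185.59341136, 490.63766802, 226.03063002]), 'tcp_rot': array([-3.14000773e+00, -2.35128929e-04,  2.77978519e+00]), 'grip_width': 91.63770659508532, 'contact_force': array([0.7776634 , 0.22439282, 0.5124678 ])}
scene {'vfov': 42.4654523360392, 'cx': 250.194182648879, 'cy': 190.34229445252188, 'k1': -0.21646307289275954, 'eye': array([1349.00069216,  718.86110153,  746.02542627]), 'rotation': array([-2.13627281,  0.01305842,  2.30762877])}
top {'vfov': 57.642971707378635, 'cx': 258.90843913063094, 'cy': 192.2264419080917, 'k1': -0.056623514486172616, 'eye': array([372.35174299,  25.8004444 , 981.87468967]), 'rotation': array([-2.94282523, -0.01194555, -1.55206912])}
```

View pics/scene0.png

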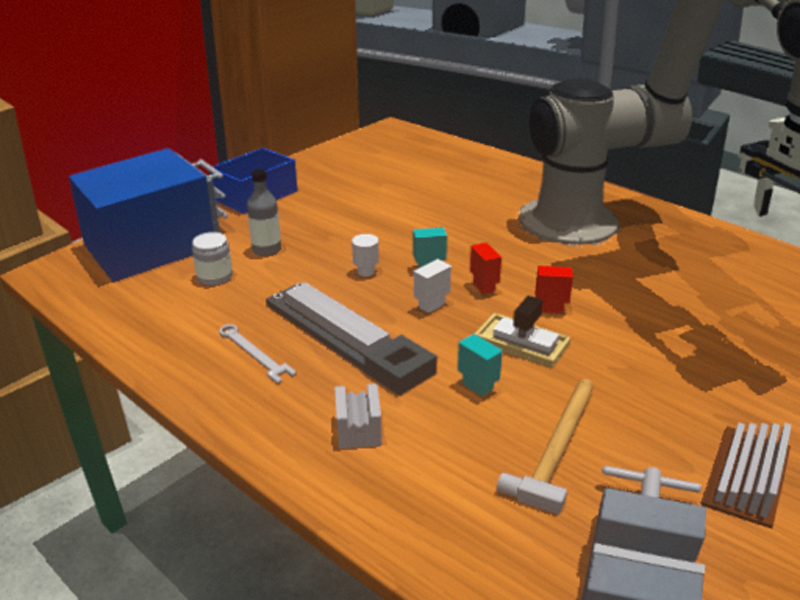

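View pics/top0.png

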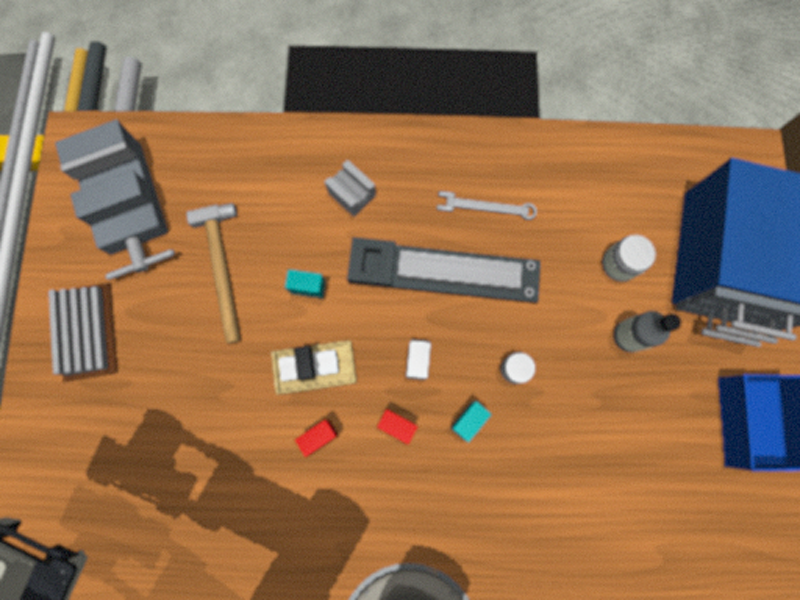

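The scene shows these items (top picture, 800x600 pixels):
- **Stop:** the plain aluminium block at (418,360). Look-alikes are red at (315,437) and (398,425), turquoise at (304,283) and (470,421), and the round stop at (518,368).
- **Honer:** in the plywood tray at (313,366), with its black grip at (305,363).
- **Fixture:** from (350,262) to (540,280), with the socket at its left end (375,263).

I'll check the choice in one close crop.

Run:
```python
from plant import bot
import cv2
im=bot.capture('top')
cv2.imwrite('pics/crop1.png',cv2.resize(im[145:265,170:350],(792,528),interpolation=cv2.INTER_CUBIC))
```

```text
(no output)
```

View pics/crop1.png

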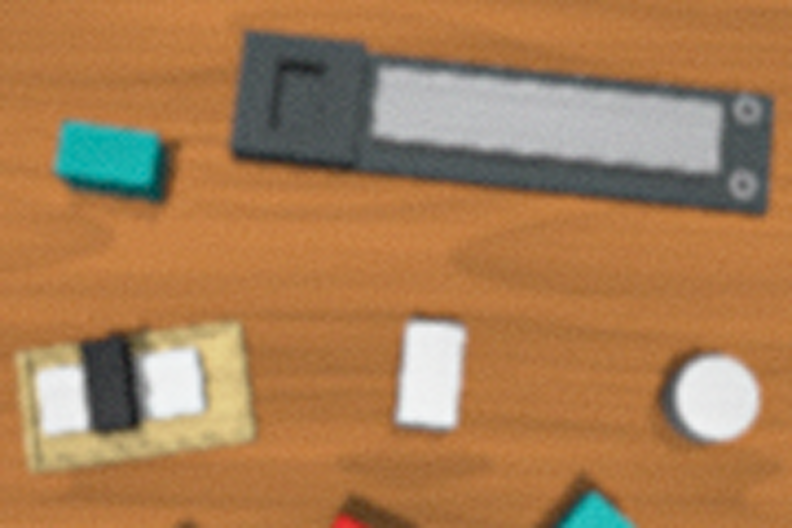

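The crop confirms the plain aluminium stop at (430,375), with the honer, tray and fixture fully visible. I'll convert corners to world positions.

```bash
cat > h.py <<'E'
import numpy as np, cv2
from scipy.spatial.transform import Rotation as R
from plant import bot
def ray(cal,p):
    f=192/np.tan(np.radians(cal['vfov'])/2)
    d=(np.array(p,float)-[cal['cx'],cal['cy']])/f
    s=d.copy()
    for _ in range(20): s=d/(1+cal['k1']*(s@s))
    return R.from_euler('xyz',cal['rotation']).apply([s[0],s[1],1])
def world(cal,p,z):
    v=ray(cal,p);e=np.array(cal['eye']);return (e+v*(z-e[2])/v[2])[:2]
def project(cal,P):
    f=192/np.tan(np.radians(cal['vfov'])/2)
    q=R.from_euler('xyz',cal['rotation']).inv().apply(np.array(P,float)-cal['eye'])
    s=q[...,:2]/q[...,2:];r2=(s**2).sum(-1,keepdims=True)
    return s*(1+cal['k1']*r2)*f+[cal['cx'],cal['cy']]
def quad(cal,pts,z,off,sc):
    w=np.array([world(cal,[off[0]+(u+.5)/sc-.5,off[1]+(v+.5)/sc-.5],z) for u,v in pts])
    a=w[1]-w[0]+w[2]-w[3]; b=w[3]-w[0]+w[2]-w[1]
    return w.mean(0).round(1),'yaw01',round(np.degrees(np.arctan2(a[1],a[0])),1),'yaw03',round(np.degrees(np.arctan2(b[1],b[0])),1),'len',round(np.hypot(*a)/2,1),round(np.hypot(*b)/2,1)
E
python3 - <<'E'
from h import *
c=bot.get_calibration('top')
for n,z,p in [('land',40,[(375,67),(722,101),(719,174),(371,137)]),('block',35,[(246,31),(367,43),(360,167),(233,157)]),
('stop',79,[(411,320),(465,325),(456,429),(397,426)]),('grip',80,[(82,340),(128,337),(138,428),(92,432)]),
('shoe',28,[(36,368),(204,350),(207,412),(43,435)]),('tray',16,[(17,352),(240,321),(255,438),(33,471)]),('round',70,[(670,355),(759,355),(759,441),(670,441)]),
('turq',79,[(64,122),(160,132),(155,188),(57,180)])]:
    print(n,*quad(c,p,z,(170,145),4.4))
E
```

```text
land [622.6 -78.5] yaw01 -94.7 yaw03 177.2 len 221.9 47.0
block [634.   77.7] yaw01 -94.0 yaw03 177.4 len 79.5 82.8
stop [455.9  -6.6] yaw01 -92.9 yaw03 174.6 len 33.3 62.1
grip [446.4 182.3] yaw01 -84.4 yaw03 -170.7 len 27.0 54.1
shoe [446.4 183.3] yaw01 -81.7 yaw03 -172.6 len 103.4 40.1
tray [445.  176.5] yaw01 -80.6 yaw03 -169.7 len 140.6 74.7
round [ 446.  -175.1] yaw01 -89.0 yaw03 178.9 len 53.3 51.0
turq [584.1 190.5] yaw01 -94.2 yaw03 177.3 len 59.2 35.5
```

Call:
jog_arm --targets '[{"xyz": [-0.55,-0.31,0.1],"spin": 0},{"xyz": [-0.55,-0.31,0.1],"spin": 0},{"xyz": [-0.55,-0.31,0.1],"spin": 0},{"xyz": [-0.55,-0.31,0.1],"spin": 0},{"xyz": [-0.55,-0.31,0.1],"spin": 0},{"xyz": [-0.55,-0.31,0.1],"spin": 0},{"xyz": [-0.55,-0.31,0.1],"spin": 0},{"xyz": [-0.55,-0.3,0.1],"spin": 0},{"xyz": [0,0,0],"spin": -1},{"xyz": [0,0,0],"spin": -1}]' --gripper 100

```text
time: 1.4
tool_pos: [445.3, 180.8, 162.3]
tcp_rot: [-3.141, -0.001, 2.981]
contact_force: [0.2, 0.1, -0.1]
grip_width: 91.7
finger_force: 0.0
```

Call:
jog_arm --targets '[{"xyz": [0,0,0],"spin": -1},{"xyz": [0,0,0],"spin": -1},{"xyz": [0,0,0],"spin": -1},{"xyz": [0,0,0],"spin": 0},{"xyz": [0,0,0],"spin": 0},{"xyz": [0,0,0],"spin": 0},{"xyz": [0,0,0],"spin": 0},{"xyz": [0,0,0],"spin": 0},{"xyz": [0,0,0],"spin": 0},{"xyz": [0,0,0],"spin": 0}]'

```text
time: 2.65
tool_pos: [445.1, 181.7, 162.7]
tcp_rot: [3.142, 0.0, -3.003]
contact_force: [-0.5, -0.5, -0.2]
grip_width: 91.8
finger_force: 0.0
```

Run:
```python
from h import *
c=bot.get_calibration('wrist')
im=bot.capture('wrist');cv2.imwrite('pics/w1.png',cv2.resize(im,(800,600),interpolation=cv2.INTER_CUBIC))
o=bot.get_obs();print(o['time'],o['tool_pos'],o['tcp_rot'],o['contact_force']);print(c)
```

```text
2.7 [445.10161367 181.62778771 162.71847169] [ 3.14153574e+00  7.41282321e-05 -3.00342451e+00] [-0.14549204  0.5898851   0.20024436]
{'vfov': 71.21929066690315, 'cx': 257.3417178119068, 'cy': 192.05223925307064, 'k1': -0.004704540904279146, 'eye': array([371.36231561, 171.05073983, 322.02990638]), 'rotation': array([ 2.86015450e+00, -8.46483634e-06,  1.70821077e+00])}
```

View pics/w1.png

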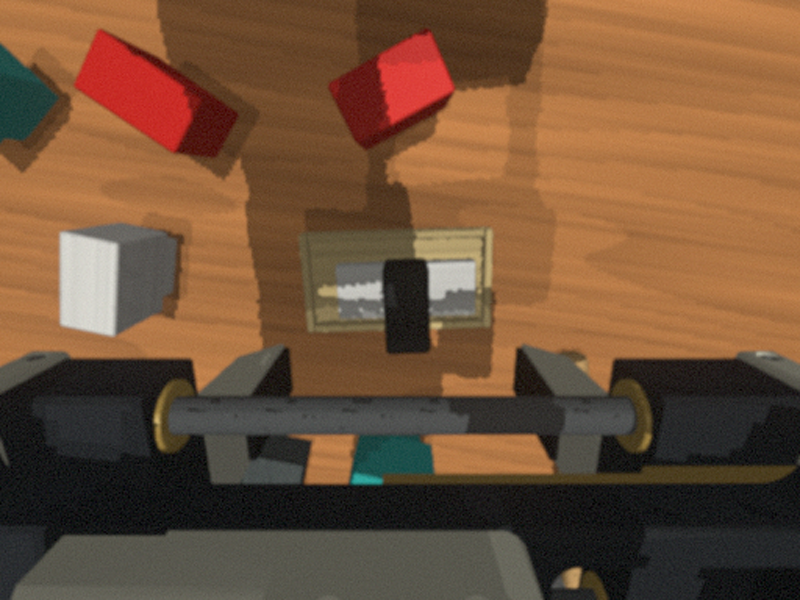

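The wrist picture shows the honer's grip top edge from (386,352) to (431,351), the shoe (338,263)–(475,314) and the tray (302,232)–(492,327). The tool is aligned with the block to about 1°. I'll compute the grip centre.

Run:
```python
from h import *
c=bot.get_calibration('wrist')
for n,z,p in [('shoe',28,[(337,263),(475,260),(476,314),(340,320)]),('tray',16,[(302,232),(492,228),(492,327),(309,331)]),('stop',79,[(60,232),(118,224),(113,335),(60,325)])]:
    print(n,*quad(c,p,z,(0,0),1.5625))
for p in [(386,352),(431,351)]: print(world(c,np.array(p)/1.5625,80))
print(project(c,[446.4,182.5,80])*1.5625)
```

```text
shoe [447.2 184.9] yaw01 99.8 yaw03 10.0 len 99.4 41.6
tray [444.5 178.4] yaw01 99.1 yaw03 9.7 len 140.0 76.3
stop [454.7  -7.2] yaw01 96.1 yaw03 -5.1 len 33.1 64.2
[475.44982509 175.30942257]
[470.93931619 203.01371249]
[403.84847819 309.48432863]
```

Call:
jog_arm --targets '[{"xyz": [-0.02,0.035,0],"spin": -0.28},{"xyz": [0,0,0.25],"spin": 0},{"xyz": [0,0,0.25],"spin": 0},{"xyz": [0,0,0.25],"spin": 0},{"xyz": [0,0,0.25],"spin": 0},{"xyz": [0,0,0.2],"spin": 0},{"xyz": [0,0,0.12],"spin": 0},{"xyz": [0,0,0.1],"spin": 0},{"xyz": [0,0,0],"spin": 0},{"xyz": [0,0,0],"spin": 0}]' --gripper 100

```text
time: 3.95
tool_pos: [446.6, 184.8, 49.5]
tcp_rot: [3.141, 0.001, -2.975]
contact_force: [-0.2, 1.0, 0.2]
grip_width: 92.0
finger_force: 0.0
```

Call:
jog_arm --targets '[{"xyz": [0,0,0],"spin": 0},{"xyz": [0,0,0],"spin": 0},{"xyz": [0,0,0],"spin": 0},{"xyz": [0,0,0],"spin": 0},{"xyz": [0,0,0],"spin": 0},{"xyz": [0,0,0],"spin": 0},{"xyz": [0,0,0],"spin": 0},{"xyz": [0,0,0],"spin": 0},{"xyz": [0,0,0],"spin": 0},{"xyz": [0,0,0],"spin": 0}]' --gripper 0

```text
time: 5.2
tool_pos: [446.3, 184.6, 49.1]
tcp_rot: [3.142, 0.0, -2.975]
contact_force: [-0.7, -0.5, 0.8]
grip_width: 27.9
finger_force: 30.0
```

Call:
jog_arm --targets '[{"xyz": [0,0,-0.1],"spin": 0},{"xyz": [0,0,-0.25],"spin": 0},{"xyz": [0,0,-0.45],"spin": 0},{"xyz": [0,0,-0.45],"spin": 0},{"xyz": [-0.3,-0.49,0],"spin": 0},{"xyz": [-0.3,-0.49,0],"spin": 0},{"xyz": [-0.3,-0.49,0],"spin": 0},{"xyz": [-0.3,-0.49,0],"spin": 0},{"xyz": [-0.3,-0.49,0],"spin": 0},{"xyz": [-0.3,-0.49,0],"spin": 0}]' --gripper 0

```text
time: 6.45
tool_pos: [627.6, -24.6, 148.9]
tcp_rot: [3.141, -0.001, -2.975]
contact_force: [1.1, 0.5, -4.2]
grip_width: 27.6
finger_force: 30.0
```

Call:
jog_arm --targets '[{"xyz": [0,0,0],"spin": 0.8},{"xyz": [0,0,0],"spin": 0.8},{"xyz": [0,0,0],"spin": 0.8},{"xyz": [0,0,0],"spin": 0},{"xyz": [0,0,0],"spin": 0},{"xyz": [0,0,0],"spin": 0},{"xyz": [0,0,0],"spin": 0},{"xyz": [0,0,0],"spin": 0},{"xyz": [0,0,0],"spin": 0},{"xyz": [0,0,0],"spin": 0}]'

```text
time: 7.7
tool_pos: [627.2, -23.5, 149.1]
tcp_rot: [3.141, 0.0, 3.068]
contact_force: [0.3, -0.4, -3.9]
grip_width: 27.2
finger_force: 30.0
```

Run:
```python
from h import *
c=bot.get_calibration('wrist')
im=bot.capture('wrist');cv2.imwrite('pics/w2.png',cv2.resize(im,(800,600),interpolation=cv2.INTER_CUBIC))
o=bot.get_obs();print(o['time'],o['tool_pos'],o['tcp_rot'],o['contact_force'],o['grip_width']);print(c['eye'],c['rotation'])
for x in(-110,110):
  for y in(-23,23):
    a=np.radians(85.7);P=[622.6+x*np.cos(a)-y*np.sin(a),-78.5+x*np.sin(a)+y*np.cos(a),40];print(x,y,project(c,P)*1.5625)
```

```text
7.75 [627.21961563 -23.48873126 149.12466974] [3.14148595e+00 4.50441229e-05 3.06782703e+00] [-0.18576368  0.79115464 -3.82337181] 27.84272801275738
[552.97769795 -18.25249135 308.4214671 ] [ 2.86017067e+00 -5.95670979e-06  1.49633498e+00]
-110 -23 [159.88755109 327.23837491]
-110 23 [148.59641991 260.57084787]
110 -23 [483.09961385 327.45510459]
110 23 [486.94222476 260.70614335]
```

View pics/w2.png

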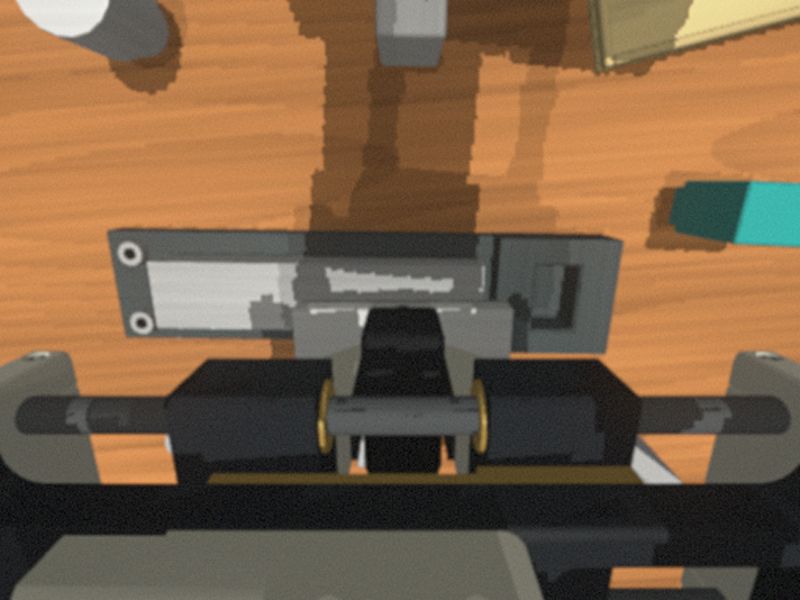

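The picture shows the land's plain end at (148,261)/(160,329), within a pixel or two of my prediction, with the honer over the socket half and the socket hole at about (556,296). I'll press down.

Run:
```python
from h import *
c=bot.get_calibration('wrist')
print(quad(c,[(536,263),(580,265),(574,328),(533,326)],35,(0,0),1.5625))
for p in [(148,261),(160,329),(490,265)]: print(world(c,np.array(p)/1.5625,40))
```

```text
(array([636.6,  79.8]), 'yaw01', np.float64(83.0), 'yaw03', np.float64(-2.4), 'len', np.float64(29.0), np.float64(44.3))
[ 591.66461216 -186.92232415]
[ 638.54639571 -190.13826332]
[610.90046566  34.84864278]
```

Call:
jog_arm --targets '[{"xyz": [0,0,0.2],"spin": 0},{"xyz": [0,0,0.3],"spin": 0},{"xyz": [0,0,0.2],"spin": 0},{"xyz": [0,0,0.05],"spin": 0},{"xyz": [0,0,0.03],"spin": 0},{"xyz": [0,0,0.03],"spin": 0},{"xyz": [0,0,0.03],"spin": 0},{"xyz": [0,0,0.03],"spin": 0},{"xyz": [0,0,0.03],"spin": 0},{"xyz": [0,0,0],"spin": 0}]'

```text
time: 9.0
tool_pos: [627.8, -23.6, 78.7]
tcp_rot: [-3.142, 0.002, 3.068]
contact_force: [-1.3, -0.6, 7.5]
grip_width: 28.0
finger_force: 30.0
```

Call:
jog_arm --targets '[{"xyz": [0,0,0.03],"spin": 0},{"xyz": [0,0,0],"spin": 0},{"xyz": [0,-0.085,0],"spin": 0},{"xyz": [0,-0.085,0],"spin": 0},{"xyz": [0,-0.085,0],"spin": 0},{"xyz": [0,-0.085,0],"spin": 0},{"xyz": [0,-0.085,0],"spin": 0},{"xyz": [0,-0.085,0],"spin": 0},{"xyz": [0,-0.085,0],"spin": 0},{"xyz": [0,-0.085,0],"spin": 0}]'

```text
time: 10.25
tool_pos: [625.1, -76.1, 77.2]
tcp_rot: [3.139, 0.005, 3.068]
contact_force: [1.1, 7.7, 10.1]
grip_width: 27.6
finger_force: 30.0
```

Call:
jog_arm --targets '[{"xyz": [0,-0.085,0],"spin": 0},{"xyz": [0,-0.085,0],"spin": 0},{"xyz": [0,-0.085,0],"spin": 0},{"xyz": [0,-0.085,0],"spin": 0},{"xyz": [0,-0.085,0],"spin": 0},{"xyz": [0,-0.085,0],"spin": 0},{"xyz": [0,-0.085,0],"spin": 0},{"xyz": [0,-0.085,0],"spin": 0},{"xyz": [0,0,0],"spin": 0},{"xyz": [0,0,0],"spin": 0}]'

```text
time: 11.5
tool_pos: [621.0, -131.3, 77.2]
tcp_rot: [3.141, 0.005, 3.068]
contact_force: [1.2, 4.3, 9.7]
grip_width: 27.9
finger_force: 30.0
```

Call:
jog_arm --targets '[{"xyz": [0,0,-0.2],"spin": 0},{"xyz": [0,0,-0.4],"spin": 0},{"xyz": [0,0,-0.3],"spin": 0},{"xyz": [0,0,0],"spin": -0.8},{"xyz": [0,0,0],"spin": -0.8},{"xyz": [0,0,0],"spin": -0.8},{"xyz": [0.19,0.53,0],"spin": 0},{"xyz": [0.19,0.53,0],"spin": 0},{"xyz": [0.19,0.53,0],"spin": 0},{"xyz": [0.19,0.53,0],"spin": 0}]'

```text
time: 12.75
tool_pos: [530.0, 26.1, 146.8]
tcp_rot: [-3.142, -0.001, -2.976]
contact_force: [0.5, 0.5, -2.9]
grip_width: 28.1
finger_force: 30.0
```

Call:
jog_arm --targets '[{"xyz": [0.19,0.53,0],"spin": 0},{"xyz": [0.19,0.53,0],"spin": 0},{"xyz": [0.19,0.53,0],"spin": 0},{"xyz": [0.17,0.54,0],"spin": 0},{"xyz": [0,0,0],"spin": 0},{"xyz": [0,0,0],"spin": 0},{"xyz": [0,0,0],"spin": 0},{"xyz": [0,0,0],"spin": 0},{"xyz": [0,0,0],"spin": 0},{"xyz": [0,0,0],"spin": 0}]'

```text
time: 14.0
tool_pos: [444.7, 183.2, 146.7]
tcp_rot: [3.142, -0.0, -2.976]
contact_force: [-0.2, 0.2, -3.2]
grip_width: 27.7
finger_force: 30.0
```

Run:
```python
from h import *
c=bot.get_calibration('wrist')
im=bot.capture('wrist');cv2.imwrite('pics/w3.png',cv2.resize(im,(800,600),interpolation=cv2.INTER_CUBIC))
o=bot.get_obs();print(o['time'],o['tool_pos'],o['tcp_rot'],o['contact_force'],o['grip_width'])
```

```text
14.05 [444.6810229  183.29694709 146.69298278] [ 3.14151524e+00 -1.52820609e-05 -2.97571070e+00] [ 0.19988744 -0.11334165 -3.98734979] 28.01664923991221
```

View pics/w3.png

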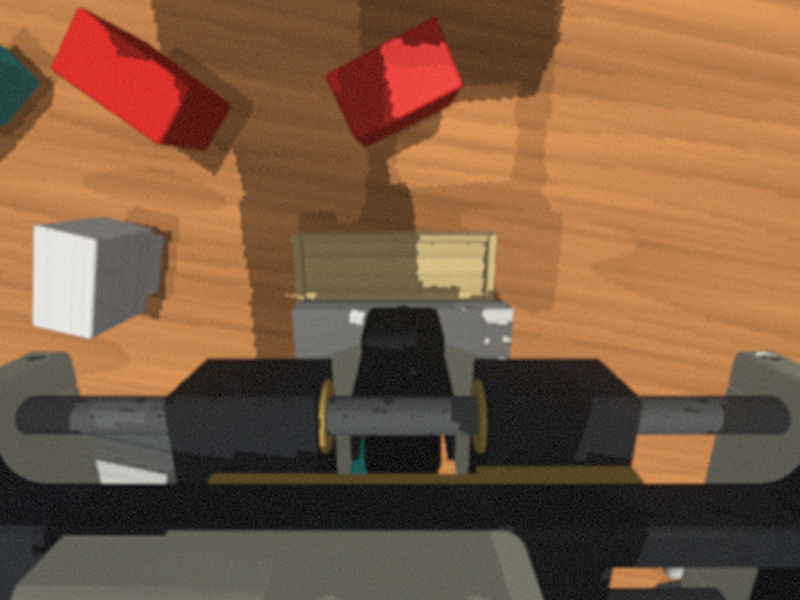

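The honer hasn't shifted in the grip, and the tray lies directly below it, spanning (293,235)–(497,300). I'll lower it back, release and lift.

Call:
jog_arm --targets '[{"xyz": [0,-0.02,0.2],"spin": 0},{"xyz": [0,0,0.3],"spin": 0},{"xyz": [0,0,0.3],"spin": 0},{"xyz": [0,0,0.2],"spin": 0},{"xyz": [0,0,0.1],"spin": 0},{"xyz": [0,0,0.06],"spin": 0},{"xyz": [0,0,0.04],"spin": 0},{"xyz": [0,0,0.02],"spin": 0},{"xyz": [0,0,0],"spin": 0},{"xyz": [0,0,0],"spin": 0}]'

```text
time: 15.3
tool_pos: [445.0, 181.9, 49.3]
tcp_rot: [3.141, 0.0, -2.975]
contact_force: [-0.0, -0.4, -3.0]
grip_width: 28.1
finger_force: 30.0
```

Call:
jog_arm --targets '[{"xyz": [0,0,0],"spin": 0},{"xyz": [0,0,0],"spin": 0},{"xyz": [0,0,0],"spin": 0},{"xyz": [0,0,0],"spin": 0},{"xyz": [0,0,0],"spin": 0},{"xyz": [0,0,0],"spin": 0},{"xyz": [0,0,-0.2],"spin": 0},{"xyz": [0,0,-0.5],"spin": 0},{"xyz": [0,0,-0.5],"spin": 0},{"xyz": [0,0,0],"spin": 0}]' --gripper 90

```text
time: 16.55
tool_pos: [446.6, 182.3, 147.9]
tcp_rot: [3.141, 0.006, -2.975]
contact_force: [-0.2, -0.1, -0.2]
grip_width: 82.3
finger_force: 0.0
```

Run:
```python
from h import *
c=bot.get_calibration('wrist')
im=bot.capture('wrist');cv2.imwrite('pics/w4.png',cv2.resize(im,(800,600),interpolation=cv2.INTER_CUBIC))
o=bot.get_obs();print(o['time'],o['tool_pos'],o['tcp_rot'],o['contact_force'],o['grip_width'])
```

```text
16.6 [445.48467988 182.05817486 146.1171199 ] [ 3.14134028e+00  2.93313480e-03 -2.97532035e+00] [-0.43081739  1.11531392  0.17369471] 82.62762609236339
```

View pics/w4.png

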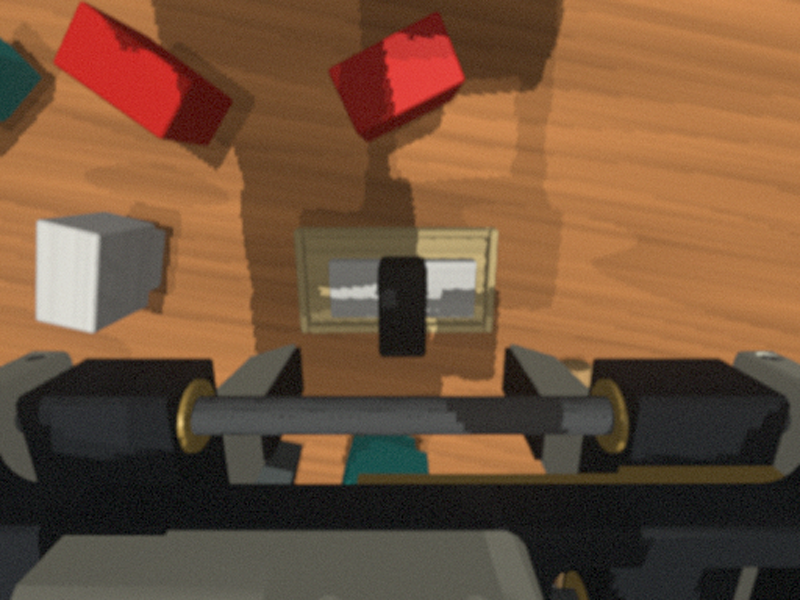

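The honer lies flat inside its tray, with its grip at (402,305) and the shoe inside the walls. Next I'll go over the stop.

Call:
jog_arm --targets '[{"xyz": [0.07,-0.59,0],"spin": 0},{"xyz": [0.07,-0.59,0],"spin": 0},{"xyz": [0.07,-0.59,0],"spin": 0},{"xyz": [0.06,-0.58,0],"spin": 0},{"xyz": [0,0,0],"spin": 0.8},{"xyz": [0,0,0],"spin": 0.8},{"xyz": [0,0,0],"spin": 0.8},{"xyz": [0,0,0],"spin": 0},{"xyz": [0,0,0],"spin": 0},{"xyz": [0,0,0],"spin": 0}]' --gripper 90

```text
time: 17.85
tool_pos: [454.5, -7.0, 144.8]
tcp_rot: [3.141, -0.001, 3.069]
contact_force: [-0.3, -0.1, 0.0]
grip_width: 82.6
finger_force: 0.0
```

Run:
```python
from h import *
c=bot.get_calibration('wrist')
im=bot.capture('wrist');cv2.imwrite('pics/w5.png',cv2.resize(im[100:260,155:355],(800,640)[:2] and (750,600),interpolation=cv2.INTER_CUBIC))
o=bot.get_obs();print(o['time'],o['tool_pos'],o['tcp_rot'],o['contact_force'],o['grip_width'])
print((project(c,[455.3,-7,79])-[155,100])*3.75)
```

```text
17.9 [454.60173446  -7.05448643 144.95080435] [ 3.14150657e+00 -2.26503397e-04  3.06859327e+00] [ 0.50360802 -0.18400343 -0.63085381] 82.58851223918782
[385.32628707 386.59599731]
```

View pics/w5.png

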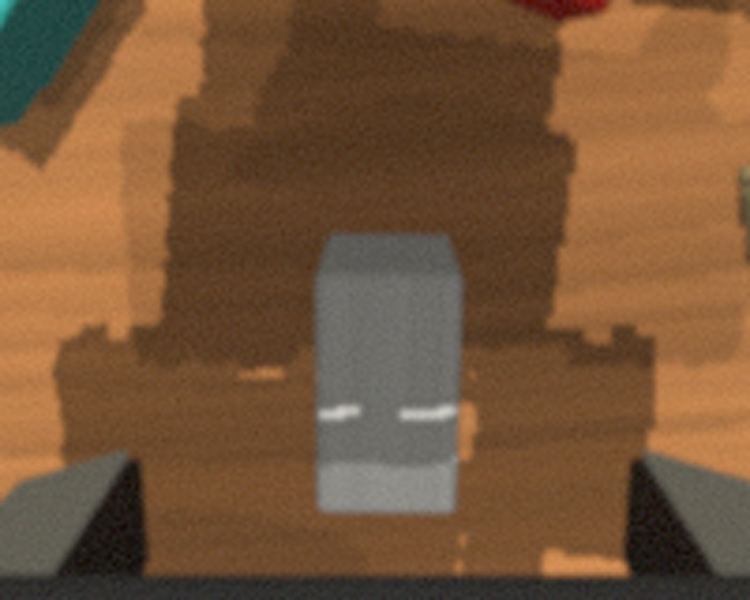

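The crop shows the stop's head top with corners at about (316,273), (462,275), (456,513) and (318,513), square between the fingers.

Run:
```python
from h import *
c=bot.get_calibration('wrist')
print(quad(c,[(316,273),(462,275),(456,513),(318,513)],79,(155,100),3.75))
```

```text
(array([457.8,  -6.9]), 'yaw01', np.float64(85.4), 'yaw03', np.float64(-4.6), 'len', np.float64(33.6), np.float64(59.7))
```

Call:
jog_arm --targets '[{"xyz": [-0.04,0,0.1],"spin": 0.05},{"xyz": [0,0,0.3],"spin": 0},{"xyz": [0,0,0.3],"spin": 0},{"xyz": [0,0,0.3],"spin": 0},{"xyz": [0,0,0.15],"spin": 0},{"xyz": [0,0,0.1],"spin": 0},{"xyz": [0,0,0.05],"spin": 0},{"xyz": [0,0,0],"spin": 0},{"xyz": [0,0,0],"spin": 0},{"xyz": [0,0,0],"spin": 0}]' --gripper 90

```text
time: 19.15
tool_pos: [458.1, -7.4, 41.5]
tcp_rot: [-3.142, 0.001, 3.063]
contact_force: [-0.2, 0.4, -0.4]
grip_width: 82.6
finger_force: 0.0
```

Call:
jog_arm --targets '[{"xyz": [0,0,0],"spin": 0},{"xyz": [0,0,0],"spin": 0},{"xyz": [0,0,0],"spin": 0},{"xyz": [0,0,0],"spin": 0},{"xyz": [0,0,0],"spin": 0},{"xyz": [0,0,0],"spin": 0},{"xyz": [0,0,0],"spin": 0},{"xyz": [0,0,0],"spin": 0},{"xyz": [0,0,0],"spin": 0},{"xyz": [0,0,0],"spin": 0}]' --gripper 0

```text
time: 20.4
tool_pos: [457.9, -7.3, 41.1]
tcp_rot: [3.141, 0.0, 3.063]
contact_force: [-0.0, -0.6, -0.7]
grip_width: 34.0
finger_force: 30.0
```

Call:
jog_arm --targets '[{"xyz": [0,0,-0.15],"spin": 0},{"xyz": [0,0,-0.4],"spin": 0},{"xyz": [0,0,-0.4],"spin": 0},{"xyz": [0,0,-0.4],"spin": 0},{"xyz": [-0.55,0.08,0],"spin": 0},{"xyz": [-0.55,0.08,0],"spin": 0},{"xyz": [-0.55,0.08,0],"spin": 0},{"xyz": [-0.55,0.08,0],"spin": 0},{"xyz": [0,0,0],"spin": 0},{"xyz": [0,0,0],"spin": 0}]' --gripper 0

```text
time: 21.65
tool_pos: [634.2, 4.4, 148.7]
tcp_rot: [3.142, -0.002, 3.063]
contact_force: [-0.5, -0.7, -3.8]
grip_width: 34.0
finger_force: 30.0
```

Call:
jog_arm --targets '[{"xyz": [0,0,0],"spin": 0},{"xyz": [0,0,0],"spin": 0},{"xyz": [0,0,0],"spin": 0},{"xyz": [0,0,0],"spin": 0},{"xyz": [0,0,0],"spin": 0},{"xyz": [0,0,0],"spin": 0},{"xyz": [0,0,0],"spin": 0},{"xyz": [0,0,0],"spin": 0},{"xyz": [0,0,0],"spin": 0},{"xyz": [0,0,0],"spin": 0}]'

```text
time: 22.9
tool_pos: [635.3, 4.3, 149.1]
tcp_rot: [3.142, -0.0, 3.063]
contact_force: [-0.1, -0.2, -3.1]
grip_width: 33.7
finger_force: 30.0
```

Run:
```python
from h import *
c=bot.get_calibration('wrist')
ims=[bot.capture('wrist').astype(float) for _ in range(3)]
im=np.mean(ims,0).astype(np.uint8);cv2.imwrite('pics/w6raw.png',im)
p=project(c,[637,80.5,35]);print(p)
cv2.imwrite('pics/w6.png',cv2.resize(im[110:250,230:410],(771,600),interpolation=cv2.INTER_CUBIC))
o=bot.get_obs();print(o['time'],o['tool_pos'],o['tcp_rot'],o['contact_force'],o['grip_width'])
```

```text
[329.86848804 183.83580313]
23.05 [635.3255795    4.3115901  149.13589118] [3.14152536e+00 6.75873169e-05 3.06278052e+00] [-0.25906157  0.23558985 -3.32653463] 33.98202560792082
```

View pics/w6.png

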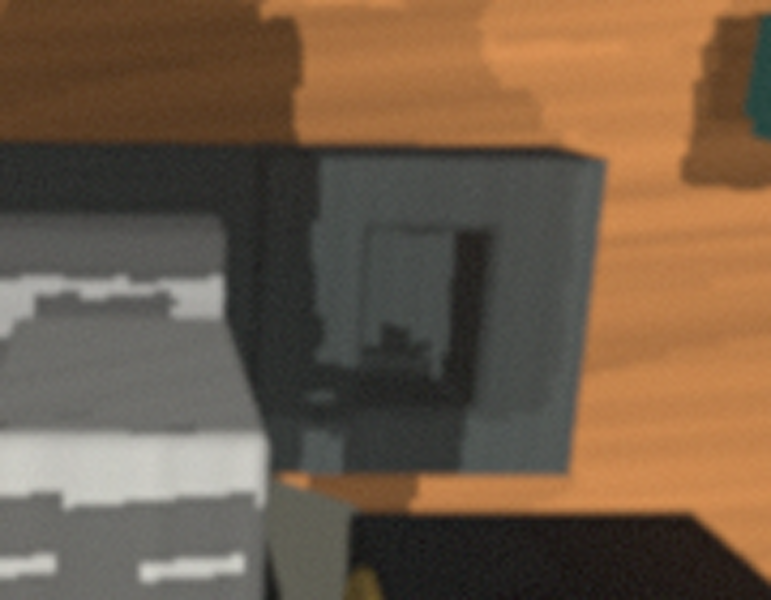

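The crop shows the socket block with corners (262,152), (605,160), (570,473) and (270,471), and the hole with corners (365,227), (493,230), (470,403) and (358,400).

Run:
```python
from h import *
c=bot.get_calibration('wrist')
s=600/140
print(quad(c,[(262,152),(605,160),(570,473),(270,471)],35,(230,110),s))
print(quad(c,[(365,227),(493,230),(470,403),(358,400)],35,(230,110),s))
im=cv2.imread('pics/w6raw.png')
# predicted outlines for socket candidate
for cx,cy,yaw in [(637,80.5,85.3)]:
    a=np.radians(yaw)
    for hx,hy in((40,40),(14.5,22.5),(16.5,24.5)):
        P=[[cx+x*np.cos(a)-y*np.sin(a),cy+x*np.sin(a)+y*np.cos(a),35] for x,y in((-hx,hy),(hx,hy),(hx,-hy),(-hx,-hy))]
        print(hx,((project(c,P)-[230,110])*s).round().tolist())
```

```text
(array([637.5,  79.8]), 'yaw01', np.float64(84.6), 'yaw03', np.float64(-2.7), 'len', np.float64(79.0), np.float64(80.1))
(array([636.5,  78.5]), 'yaw01', np.float64(84.0), 'yaw03', np.float64(-5.2), 'len', np.float64(29.5), np.float64(43.8))
40 [[272.0, 152.0], [610.0, 153.0], [572.0, 469.0], [259.0, 468.0]]
14.5 [[375.0, 225.0], [496.0, 226.0], [479.0, 403.0], [363.0, 403.0]]
16.5 [[367.0, 217.0], [505.0, 218.0], [486.0, 411.0], [355.0, 411.0]]
```

Call:
jog_arm --targets '[{"xyz": [0.02,0.47,0],"spin": 0.1},{"xyz": [0.03,0.47,0],"spin": 0},{"xyz": [0,0,0.2],"spin": 0},{"xyz": [0,0,0.3],"spin": 0},{"xyz": [0,0,0.2],"spin": 0},{"xyz": [0,0,0.1],"spin": 0},{"xyz": [0,0,0.05],"spin": 0},{"xyz": [0,0,0],"spin": 0},{"xyz": [0,0,0],"spin": 0},{"xyz": [0,0,0],"spin": 0}]'

```text
time: 24.3
tool_pos: [637.9, 79.6, 81.7]
tcp_rot: [3.141, 0.001, 3.053]
contact_force: [-0.1, -0.5, -2.4]
grip_width: 33.8
finger_force: 30.0
```

Run:
```python
from h import *
im=bot.capture('scene')
c=bot.get_calibration('scene');p=project(c,[637,79.5,50]).astype(int);print(p)
im=im[p[1]-45:p[1]+45,p[0]-60:p[0]+60]
cv2.imwrite('pics/s7.png',cv2.resize(im,(800,600),interpolation=cv2.INTER_CUBIC))
o=bot.get_obs();print(o['time'],o['tool_pos'],o['tcp_rot'],o['contact_force'],o['grip_width'])
```

```text
[256 221]
24.35 [637.84310541  79.64620041  81.5900489 ] [3.14142583e+00 8.01436869e-04 3.05285472e+00] [ 0.7740138  -1.00450418 -2.79577227] 34.137982957002436
```

View pics/s7.png

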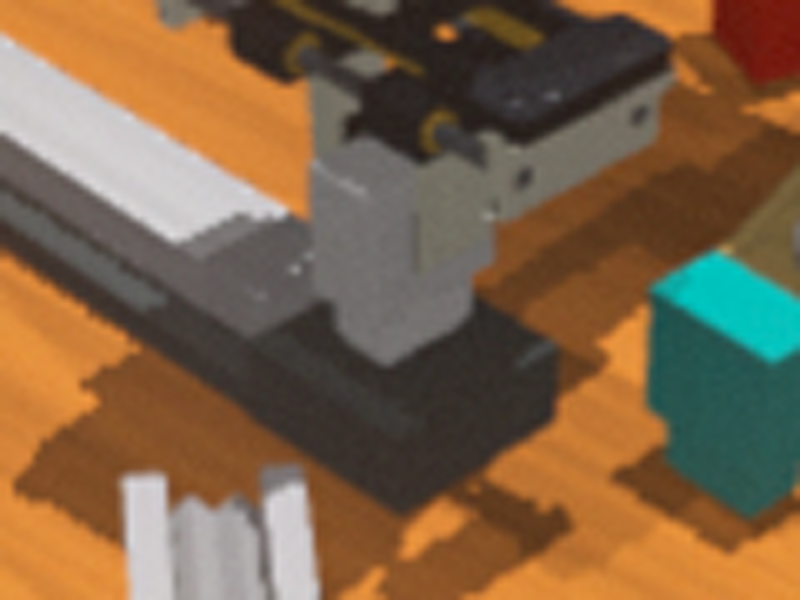

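The scene crop shows the tongue at (400,340), upright and just above the middle of the socket block. I'll lower it gently and watch the force.

Call:
jog_arm --targets '[{"xyz": [0,0,0.02],"spin": 0},{"xyz": [0,0,0.02],"spin": 0},{"xyz": [0,0,0.02],"spin": 0},{"xyz": [0,0,0.02],"spin": 0},{"xyz": [0,0,0.02],"spin": 0},{"xyz": [0,0,0.02],"spin": 0},{"xyz": [0,0,0],"spin": 0},{"xyz": [0,0,0],"spin": 0},{"xyz": [0,0,0],"spin": 0},{"xyz": [0,0,0],"spin": 0}]'

```text
time: 25.6
tool_pos: [637.7, 79.6, 71.6]
tcp_rot: [3.141, 0.0, 3.053]
contact_force: [0.7, -0.5, -3.8]
grip_width: 33.7
finger_force: 30.0
```

Call:
jog_arm --targets '[{"xyz": [0,0,0.02],"spin": 0},{"xyz": [0,0,0.02],"spin": 0},{"xyz": [0,0,0.02],"spin": 0},{"xyz": [0,0,0.02],"spin": 0},{"xyz": [0,0,0.02],"spin": 0},{"xyz": [0,0,0.02],"spin": 0},{"xyz": [0,0,0],"spin": 0},{"xyz": [0,0,0],"spin": 0},{"xyz": [0,0,0],"spin": 0},{"xyz": [0,0,0],"spin": 0}]'

```text
time: 26.85
tool_pos: [637.7, 79.6, 62.0]
tcp_rot: [3.141, 0.0, 3.053]
contact_force: [0.3, 0.5, -2.7]
grip_width: 33.5
finger_force: 30.0
```

Going in freely. 10 mm remain.

Call:
jog_arm --targets '[{"xyz": [0,0,0.03],"spin": 0},{"xyz": [0,0,0.03],"spin": 0},{"xyz": [0,0,0.02],"spin": 0},{"xyz": [0,0,0.02],"spin": 0},{"xyz": [0,0,0.02],"spin": 0},{"xyz": [0,0,0.01],"spin": 0},{"xyz": [0,0,0],"spin": 0},{"xyz": [0,0,0],"spin": 0},{"xyz": [0,0,0],"spin": 0},{"xyz": [0,0,0],"spin": 0}]'

```text
time: 28.1
tool_pos: [637.7, 79.6, 52.1]
tcp_rot: [3.142, 0.0, 3.053]
contact_force: [-3.5, 0.1, 6.0]
grip_width: 34.1
finger_force: 30.0
```

Call:
jog_arm --targets '[{"xyz": [0,0,0],"spin": 0},{"xyz": [0,0,0],"spin": 0},{"xyz": [0,0,0],"spin": 0},{"xyz": [0,0,0],"spin": 0},{"xyz": [0,0,0],"spin": 0},{"xyz": [0,0,-0.1],"spin": 0},{"xyz": [0,0,-0.4],"spin": 0},{"xyz": [0,0,-0.5],"spin": 0},{"xyz": [0,0,-0.3],"spin": 0},{"xyz": [0,0,0],"spin": 0}]' --gripper 80

```text
time: 29.35
tool_pos: [638.9, 79.7, 158.2]
tcp_rot: [3.141, 0.005, 3.053]
contact_force: [0.2, 0.6, -0.6]
grip_width: 73.2
finger_force: 0.0
```

Run:
```python
from h import *
im=bot.capture('scene')[170:350,180:420]
cv2.imwrite('pics/s8.png',cv2.resize(im,(800,600),interpolation=cv2.INTER_CUBIC))
o=bot.get_obs();print(o['time'],o['tool_pos'],o['contact_force'],o['grip_width'])
```

```text
29.4 [637.90451447  79.62612783 156.2149969 ] [ 0.39470781 -0.89417318  0.24333515] 73.28515897163439
```

View pics/s8.png

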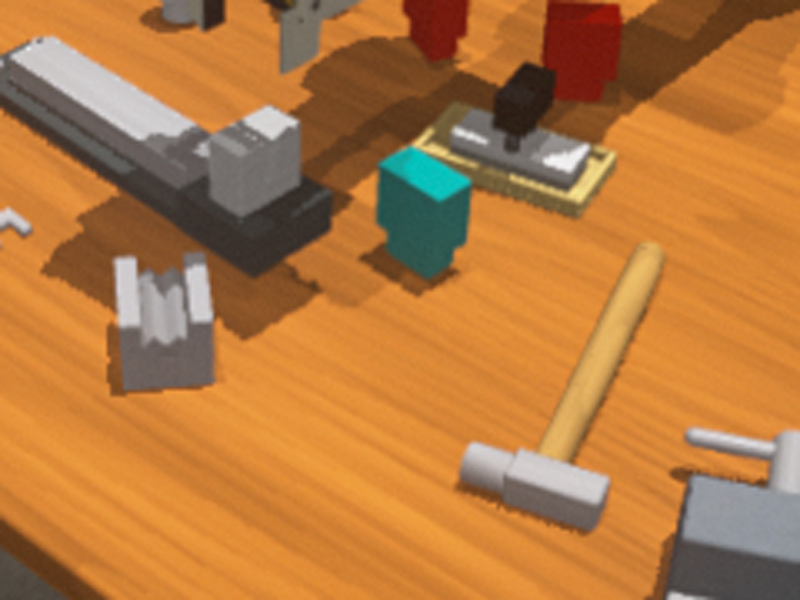

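The stop stands home in the socket at (255,160), with its head flush on the block. The honer lies flat in its tray at (520,150), and the gripper is clear of both.

```bash
python3 -c "
from plant import bot
print(bot.close_job())"
```

```text
the job is handed in; nothing more can be done
None
```

I swept the honing block along the land from the socket end to the plain end and laid it back flat in its tray. I then plugged the stop fully home, let go and handed the job in at about 30 s; the hand-in call gave no verdict.

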